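Park the food holder over the slicer's blade past its spring catch

ROBOT

A 6-joint arm with a two-finger parallel gripper is mounted at the origin on the work surface. World frame = base frame: x ahead of the robot, y to its left, z up, the work surface at z = 0. Lengths are in m, angles in degrees, forces in N, time in s.
With the tool pointing down it reaches from about 0.4 to 0.825 m from the base axis. Payload 7 kg.
Tool frame: the origin (TCP) lies between the finger pads; the fingertips stand 19 mm ahead of it and the grasp point (between the pads) is the TCP; z points along the fingers, y is the line along which they close (so a half turn about z gives the same grasp; the last joint's range is limited). The gripper opens to 88 mm and grips with 3 to 60 N. Pads are 19 mm wide; open, the fingers measure 130 mm over their backs; the gripper's body (78 mm by 193 mm) begins 47 mm behind the grasp point.
Start: joints at [16.507, 20.546, 0.682, 0, -70.136, -16.507], TCP at [0.675, -0, 0.246] pointing down, gripper open.
Joint ranges: [-176.03, 176.03], [-82.01, 121.73], [-58.28, 71.71], [-173.87, 95.51], [-174.79, -0.11], [-173.66, 173.66]. Speed limits (degrees/s): [136.94, 136.94, 172.46, 180, 180, 180].

INTERFACE

Orientations are given as [roll, pitch, yaw] about the fixed x, y, z axes, in that order (R = Rz(yaw) Ry(pitch) Rx(roll)).
In Python, from plant import get_obs, snapshot, close_job, spot_in, spot_point gives the robot as it stands.
- The arm moves only by the tool play_rows, never from a script. Its argument "plan" is a list of rows, each a list of 6 numbers: the shift along the tool's x, y, z in cm, then the turn, a rotation vector about the tool's x, y, z in degrees. A call has 1 to 20 rows; each row shifts and turns the commanded pose from where the row before left it, along the tool's axes as they then stand; what a row does not reach is not made up. A row lasts 1/12 s, in which the tool goes at most 41.7 mm and 7.16 degrees, less where a joint would pass 70% of its speed; a pose out of reach is approached as far as the arm can. A call is refused whole if a number of a shift passes 4.17 or a number of a turn 7.16, either way. A call with a gripper value outside its range is refused whole. "grip" is the finger opening in cm, from 0 to 8.76, set as the call begins (left out, the last holds). The fingers move at their own pace and stop on an object; the grip force is fixed at half the most. Time passes only in rows, so rows that do not move let the fingers close. It gives the time, the measured TCP pose, the force, the opening and the grip force at its end, in the units of the state.
- get_obs(): the state, without advancing time (a new reading comes with each control period).
- snapshot(name): name is "scene" or "side" or "wrist"; returns a dict with "frame" (480x640x3 uint8, red, green, blue), "fx", "fy", "cx", "cy" (pixels), "k1" (the pictures are not rectified: a ray, as slopes to the right and down, at radius r is drawn at 1 + k1 r^2 times it, then the intrinsics apply), "position" and "attitude" of the camera in the world. Camera axes: x right, y down, z forward; pixel columns grow to the right and rows downward; lengths in m; the calibration is good to about 2 mm. A picture is of the moment at which its call begins. There is no depth.
- close_job(): hands the job in; it is judged then, once.
Trained networks look in the newest picture that a camera, given by its name, has taken for a name from the list of things; names that differ only in an ending like _2 or _b are one class to them, and where a whole thing is asked for, a point or a joint stands for the part that bears it (a point fixed in the world has none). Each returns a list of dicts, best first, with "score" (0 to 1); they miss things now and then, are a little off and sometimes report something else, mostly with a low value. They report only what shows in the picture. A call takes as long as a camera call.
- spot_in(camera, thing): "position" ([x, y, z] in m, in world coordinates, good to about 4 mm: the middle of the surface that is visible of it).
- spot_point(camera, thing): "position" ([x, y, z] in m, in world coordinates, good to about 4 mm: a listed point, or the origin of a listed thing).
The state is a dict: "clock": time; "joint_pos": joint angles; "qvel": joint speeds; "tau": joint torques, N m; "tool_pos": TCP position; "orientation": TCP orientation; "force": force on the tool from outside, world axes, zero at the start; "moment": the same for the moment, N m; "opening": finger opening in m; "gripper_force": force on a finger pad.
Only numpy, scipy, OpenCV 4.12 (cv2) and the standard library are available. Lean on these libraries where they do the work, as an engineer would, in place of code of your own. Each camera call takes 0.05 s, during which the arm holds its last target. There are 200 camera calls.

TASK

Make the slicer safe: with the gripper's fingertips, press the long steel spring catch bar down and, while keeping it down, push the food holder from behind along the slicer past the catch's tooth until it is fully home over the blade; then let go so that the catch springs back up and locks it. Only press and push: do not take hold of or touch the holder's black knob, and leave everything else on the table where it stands.

Things in the scene. Friction and masses are not known exactly. Their poses are not given: they have to be found in the camera images.
- slicer: Grey box slicer, fixed to the table, 183 mm wide (x), 340 mm long (y), deck 45 mm above the table. Origin on the table under its centre; the food holder slides along its +y, z is up. x -95 to +30 mm: steel deck with an oblique blade at y +80. x +30 to +88 mm: open lane for the spring catch bar, centred at x +55; besides the bar and the holder nothing in it stands above the deck.
- catch (a joint): Travel of the spring catch straight down, m: 0 = fully up, 0.012 = bottomed; 4 N to start it, 8 N at 0.010. It is a dark steel bar 36 mm wide, 8 mm thick, y -130 to +127 mm of the slicer, running under the holder with 3 mm to spare. It sinks evenly wherever pressed; a fingertip can slide along it while pressing. Down 0.008 or more its tooth clears the holder's cross bar.
- catch_tooth (a point): Middle of the top of the upright tooth on the catch bar's far end: 12 mm long (slicer y 115 to 127 mm), 30 mm wide, 10 mm above the bar's top, so 69 mm above the table when up. Up, it overlaps the holder's cross bar by 7 mm in height and stops it; it comes up again behind the cross bar when the holder is home.
- catch_pad (a point): Point on the middle of the bare top of the catch bar, at slicer x = +55 mm, y = -90 mm; 59 mm above the table when the catch is up, moving down with it. The bare top reaches from 40 mm behind this point to the rear face of the holder.
- holder (a joint): Travel of the food holder along the slicer's +y, m. Starts between 0 and 0.030; at 0.045 its cross bar meets the tooth if the catch is up; from 0.067 the cross bar is past the tooth and the catch can come up; 0.071 = home against its stop. About 1.5 N of friction, stays where left, cannot be lifted.
- holder_push (a point): Point on the food holder's flat upright rear (-y) face, half-way up (74 mm above the table), over the bar's middle line; slicer x +55, y -45 mm when joint holder is 0. Push here, fingers standing on the bar behind it. The holder is a white block 170 mm wide (x), 75 long, 24 thick, underside 17 mm above the deck; a frame 40 mm long ahead of it over the lane ends in a cross bar 10 mm long.
- knob (a point): Black round knob, 32 mm across and 22 mm high, on top of the food holder at slicer x = -30 mm, 43 mm ahead of the holder's rear face; its top is 108 mm above the table, this point is the middle of its top. Not to be touched.
- bowl: Bystander: stainless steel bowl, 140 mm across, 65 mm high; origin under its centre.
- sugar_pot: Bystander: white ceramic sugar pot, 92 mm across, 75 mm high, its lid standing open to 160 mm height against a steel clip on its own +x side; origin under its centre.
- spoon: Bystander: bamboo spoon, 240 mm long, lying flat.
- spatula: Bystander: blue plastic spatula, 260 mm long, lying flat.
- blender_jar: Bystander: lime-green blender jar, 120 mm across, 190 mm high, handle on its own +y side; origin under its centre.
- mug: Bystander: blue ceramic mug, 80 mm across, 90 mm high, handle on its own +y side; origin under its centre.
- pepper_mill: Bystander: dark wooden pepper mill, 52 mm across, 120 mm high; origin under its centre.

How it is judged:
By the outcome, as a careful person would: the job done as asked, in the order asked, and still so for the second after the job is handed in, with the robot touching nothing.
It also fails if it takes over 48 s, if anything falls off the work surface, if the arm or the gripper's body presses on something with over 40 N, if the wrist force passes 120 N, or if a joint passes its speed limit or range.

## Working session

There is one attempt and no reset: what is moved stays moved. The work goes in short steps, Python scripts to look and compute and a tool call to move; the robot and the scene stay as the last step left them, time stands still between calls to the robot, and variables do not carry over. Pictures are saved under pics/ and viewed, at most 10 in all, crops included, and the job is handed in when it is done.

Besides the shell and the picture viewer there is one more tool, called after "Call:" in YAML: its name, and indented under it one key for each argument. play_rows: Moves the arm, as the interface text tells. Its arguments: {"type":"object","properties":{"plan":{"type":"array","items":{"type":"array","items":{"type":"number"}}},"grip":{"type":"number"}},"required":["plan"]}

```bash
mkdir -p pics; python3 - <<'E'
from plant import *
import cv2
o=get_obs();print(o['clock'],o['tool_pos'],o['orientation'],o['opening'])
for c in ['scene','side','wrist']:
    s=snapshot(c);cv2.imwrite(f'pics/{c}0.png',s['frame'][:,:,::-1])
    for n in ['slicer','catch_tooth','catch_pad','holder_push','knob']:
        print(c,n,[(r['position'],r['score']) for r in spot_point(c,n)[:2]])
    print(c,s['position'])
for n in ['bowl','sugar_pot','blender_jar','mug','pepper_mill']:
    print(n,[(r['position'],r['score']) for r in spot_point('scene',n)[:1]])
E
```

```text
0.0 [ 6.74537936e-01 -4.34551874e-06  2.44649831e-01] [ 1.79907406e+02 -8.26823333e-03 -9.00046466e+01] 0.08749957008001105
scene slicer [([0.4301, -0.1482, -0.0036], 0.88)]
scene catch_tooth [([0.5461, -0.0763, 0.069], 0.82)]
scene catch_pad [([0.4295, -0.2541, 0.0576], 0.9), ([0.6321, 0.0524, -0.0034], 0.46)]
scene holder_push []
scene knob [([0.4171, -0.1191, 0.109], 0.92)]
scene [1.39696533 0.38647309 0.78417548]
side slicer [([0.4338, -0.1495, 0.0048], 0.95), ([0.4178, -0.1171, 0.1073], 0.71)]
side catch_tooth [([0.549, -0.0742, 0.0651], 0.68)]
side catch_pad [([0.4313, -0.2512, 0.0558], 0.74), ([0.5479, -0.0762, 0.0692], 0.54)]
side holder_push [([0.4641, -0.2004, 0.0723], 0.6)]
side knob [([0.4194, -0.1154, 0.1092], 0.68)]
side [0.19972514 1.07954003 1.09602905]
wrist slicer [([0.4347, -0.1486, 0.0028], 0.75)]
wrist catch_tooth [([0.5495, -0.0774, 0.0709], 0.72)]
wrist catch_pad []
wrist holder_push []
wrist knob []
wrist [ 0.67525961 -0.06617698  0.38425992]
bowl [([0.6083, -0.2059, -0.0026], 0.6)]
sugar_pot [([0.4369, -0.4186, 0.004], 0.6)]
blender_jar [([0.6351, 0.0506, -0.0017], 0.88)]
mug [([0.2535, -0.3584, -0.0007], 0.82)]
pepper_mill [([0.7288, -0.0807, 0.0006], 0.87)]
```

View pics/scene0.png

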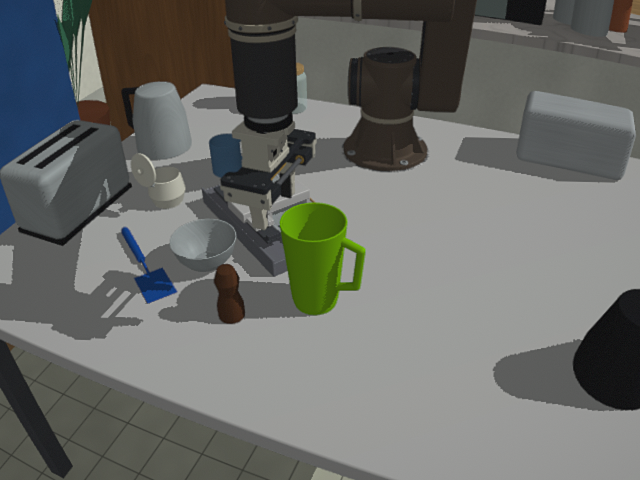

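View pics/side0.png

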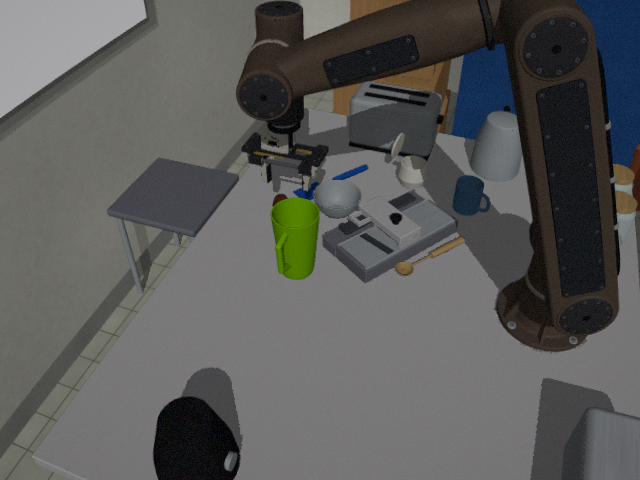

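The scene shows the jar, mill and bowl around the far end, with the slicer partly hidden by the gripper. The side view shows the slicer at about (390,235) with its knob at (396,218), the open sugar pot behind it and the bowl beside it. Slicer yaw comes out at about -33.7°, and holder travel at about 0.020. I'll go above the bar with the fingers closed and their closing line along the slicer, which keeps the gripper body clear of the knob.

Call:
play_rows:
  plan:
    - [1.93,1.92,0,0,0,0]
    - [1.93,1.92,0,0,0,0]
    - [1.93,1.92,0,0,0,0]
    - [1.93,1.92,0,0,0,0]
    - [1.93,1.92,0,0,0,0]
    - [1.93,1.92,0,0,0,0]
    - [1.93,1.92,0,0,0,0]
    - [1.93,1.92,0,0,0,0]
    - [1.93,1.92,0,0,0,0]
    - [1.93,1.92,0,0,0,0]
    - [1.93,1.92,0,0,0,0]
    - [1.93,1.92,0,0,0,0]
    - [0,0,0,0,0,-7.04]
    - [0,0,0,0,0,-7.04]
    - [0,0,0,0,0,-7.04]
    - [0,0,0,0,0,-7.04]
    - [0,0,0,0,0,-7.04]
    - [0,0,0,0,0,-7.04]
    - [0,0,0,0,0,-7.04]
    - [0,0,0,0,0,-7.04]
  grip: 0

```text
clock: 2.82
tool_pos: [0.4446, -0.2316, 0.2457]
orientation: [-180.0, -0.0, -33.3]
force: [-0.2, -0.7, -0.1]
opening: 0.0006
gripper_force: 0.0
```

Call:
play_rows:
  plan:
    - [0,0,1.5,0,0,0]
    - [0,0,1.5,0,0,0]
    - [0,0,1.5,0,0,0]
    - [0,0,0,0,0,0]
    - [0,0,0,0,0,0]

```text
clock: 3.23
tool_pos: [0.4443, -0.2317, 0.2004]
orientation: [180.0, 0.1, -33.7]
force: [-0.0, 0.9, 0.1]
opening: 0.0008
gripper_force: 0.0
```

```bash
cat > m.py <<'E'
from plant import *
import cv2,sys,numpy as np
L={'slicer':(0,0),'catch_tooth':(.055,.121),'catch_pad':(.055,-.09)}
def look(tag):
    o=get_obs();print(o['clock'],o['tool_pos'],o['orientation'],o['force'],o['opening'])
    P={}
    for c in ['scene','side','wrist']:
        s=snapshot(c);cv2.imwrite(f'pics/{c}{tag}.png',s['frame'][:,:,::-1])
        for n in ['slicer','catch_tooth','catch_pad','holder_push','knob']:
            r=spot_point(c,n)[:1]
            if r and r[0]['score']>.5:
                print(c,n,r[0]['position'],r[0]['score']);P.setdefault(n,[]).append(r[0]['position'])
    return o,P
if __name__=='__main__': look(sys.argv[1])
E
python3 m.py 1
```

```text
3.2333 [ 0.44425005 -0.23167082  0.2004212 ] [ 1.79954374e+02  6.34965820e-02 -3.36761826e+01] [-0.04752244  0.85148104  0.08441005] 0.00084170110441058
scene slicer [0.4307, -0.1486, -0.0] 0.87
scene catch_tooth [0.5451, -0.0784, 0.0677] 0.9
scene catch_pad [0.4275, -0.2524, 0.0562] 0.96
scene holder_push [0.4613, -0.2003, 0.0745] 0.75
scene knob [0.4214, -0.1174, 0.1079] 0.89
side catch_tooth [0.5476, -0.0751, 0.0669] 0.74
side catch_pad [0.43, -0.2531, 0.0593] 0.81
side holder_push [0.4633, -0.1997, 0.0707] 0.83
side knob [0.4185, -0.1155, 0.1081] 0.96
wrist slicer [0.4352, -0.1471, 0.0039] 0.77
wrist catch_tooth [0.5457, -0.0772, 0.0672] 0.57
wrist catch_pad [0.4263, -0.2518, 0.0649] 0.85
wrist holder_push [0.4638, -0.1994, 0.0712] 0.56
```

View pics/wrist1.png

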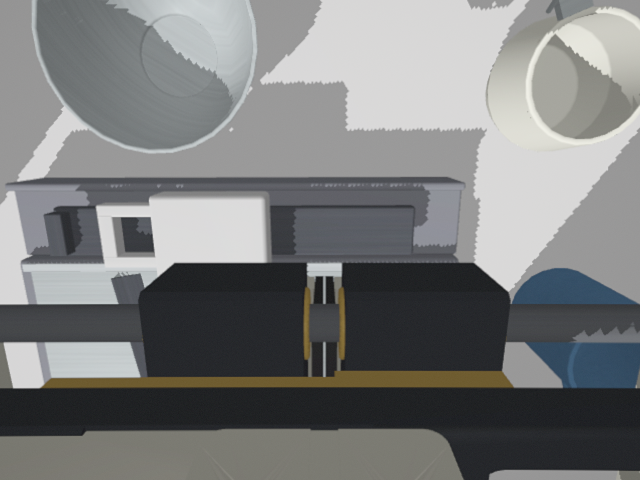

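The wrist view shows slicer edges level, so the yaw is aligned. The bare bar is at about (345,232) and the holder's rear face is at column 270, so the fingers are behind it. Descending.

Call:
play_rows:
  plan:
    - [0,0,1.15,0,0,0]
    - [0,0,1.15,0,0,0]
    - [0,0,1.15,0,0,0]
    - [0,0,1.15,0,0,0]
    - [0,0,1.15,0,0,0]
    - [0,0,1.15,0,0,0]
    - [0,0,1.15,0,0,0]
    - [0,0,1.15,0,0,0]
    - [0,0,1.15,0,0,0]
    - [0,0,1.15,0,0,0]
    - [0,0,0,0,0,0]
    - [0,0,0,0,0,0]
    - [0,0,0,0,0,0]

```text
clock: 5.22
tool_pos: [0.4449, -0.2317, 0.0861]
orientation: [-180.0, -0.0, -33.7]
force: [-0.2, 0.5, -0.4]
opening: 0.0004
gripper_force: 0.0
```

Call:
play_rows:
  plan:
    - [0,0,0.2,0,0,0]
    - [0,0,0.2,0,0,0]
    - [0,0,0.2,0,0,0]
    - [0,0,0.2,0,0,0]
    - [0,0,0.2,0,0,0]
    - [0,0,0,0,0,0]
    - [0,0,0,0,0,0]
    - [0,0,0,0,0,0]

```text
clock: 5.88
tool_pos: [0.4447, -0.2316, 0.0758]
orientation: [-180.0, -0.0, -33.7]
force: [-1.2, 1.4, 3.7]
opening: 0.0003
gripper_force: 1.9
```

Call:
play_rows:
  plan:
    - [0,0,0.15,0,0,0]
    - [0,0,0.15,0,0,0]
    - [0,0,0.15,0,0,0]
    - [0,0,0.15,0,0,0]
    - [0,0,0.15,0,0,0]
    - [0,0,0,0,0,0]
    - [0,0,0,0,0,0]
    - [0,0,0,0,0,0]
    - [0,0,0,0,0,0]

```text
clock: 6.63
tool_pos: [0.4448, -0.2317, 0.0682]
orientation: [-180.0, -0.0, -33.7]
force: [-2.3, 1.5, 7.1]
opening: 0.0005
gripper_force: 3.4
```

```bash
python3 m.py 2; python3 -c "
import cv2
a=cv2.imread('pics/side2.png')[170:290,310:470];cv2.imwrite('pics/c2.png',cv2.resize(a,None,fx=5,fy=5,interpolation=2))"
```

```text
6.6333 [ 0.44475384 -0.23165268  0.06821282] [-1.79996070e+02 -1.95278967e-02 -3.36711719e+01] [-2.29956849  1.45833882  7.14121534] 0.000546737249684579
scene slicer [0.432, -0.1502, -0.0002] 0.9
scene catch_tooth [0.549, -0.0764, 0.0587] 0.6
scene catch_pad [0.4306, -0.2503, 0.0474] 0.91
scene holder_push [0.4639, -0.1994, 0.0763] 0.55
scene knob [0.4173, -0.1204, 0.1092] 0.79
side slicer [0.4338, -0.1493, 0.0046] 0.91
side catch_tooth [0.5486, -0.0766, 0.0594] 0.58
side catch_pad [0.4333, -0.2572, 0.0469] 0.72
side holder_push [0.4657, -0.1994, 0.0733] 0.63
side knob [0.2526, -0.356, -0.0003] 0.71
```

View pics/c2.png

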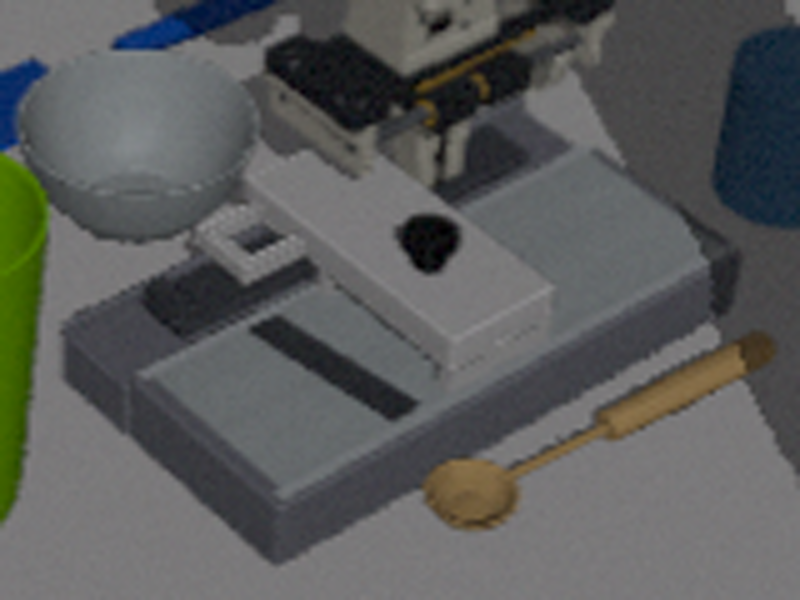

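The crop shows the fingers standing on the bar behind the holder, with the bar and tooth sunk about 9–10 mm. The knob at (428,240) is clear of the gripper body. Next I press 1 mm more and push.

Call:
play_rows:
  plan:
    - [0,0,0.1,0,0,0]
    - [0,-0.25,0,0,0,0]
    - [0,-0.25,0,0,0,0]
    - [0,-0.25,0,0,0,0]
    - [0,-0.25,0,0,0,0]
    - [0,-0.25,0,0,0,0]
    - [0,-0.25,0,0,0,0]
    - [0,-0.25,0,0,0,0]
    - [0,-0.25,0,0,0,0]
    - [0,-0.25,0,0,0,0]
    - [0,-0.25,0,0,0,0]
    - [0,-0.25,0,0,0,0]
    - [0,-0.25,0,0,0,0]
    - [0,0,0,0,0,0]
    - [0,0,0,0,0,0]

```text
clock: 8.78
tool_pos: [0.4606, -0.2072, 0.0672]
orientation: [179.9, 0.0, -33.7]
force: [-2.9, -3.9, 8.1]
opening: 0.0004
gripper_force: 3.9
```

```bash
python3 m.py 3|grep -v slicer
```

```text
8.7833 [ 0.46055032 -0.20724318  0.06715199] [ 1.79923109e+02  3.79387622e-02 -3.36718604e+01] [-2.89512612 -3.93920168  8.12750847] 0.0003668327468768648
scene catch_tooth [0.6627, -0.3412, 0.0005] 0.61
scene catch_pad [0.4314, -0.253, 0.0471] 0.86
scene holder_push [0.4695, -0.1896, 0.0721] 0.84
scene knob [0.425, -0.111, 0.1101] 0.62
side catch_tooth [0.5472, -0.0764, 0.0568] 0.62
side catch_pad [0.6631, -0.3377, -0.003] 0.7
side holder_push [0.4708, -0.1881, 0.0761] 0.95
side knob [0.4238, -0.107, 0.1081] 0.83
```

Contact made and the holder is moving, with travel about 0.030. Continuing.

Call:
play_rows:
  plan:
    - [0,-0.25,0,0,0,0]
    - [0,-0.25,0,0,0,0]
    - [0,-0.25,0,0,0,0]
    - [0,-0.25,0,0,0,0]
    - [0,-0.25,0,0,0,0]
    - [0,-0.25,0,0,0,0]
    - [0,-0.25,0,0,0,0]
    - [0,-0.25,0,0,0,0]
    - [0,-0.25,0,0,0,0]
    - [0,-0.25,0,0,0,0]
    - [0,-0.25,0,0,0,0]
    - [0,-0.25,0,0,0,0]
    - [0,0,0,0,0,0]
    - [0,0,0,0,0,0]

```text
clock: 10.85
tool_pos: [0.4771, -0.1823, 0.0671]
orientation: [179.9, 0.0, -33.7]
force: [-3.4, -3.6, 7.8]
opening: 0.0004
gripper_force: 3.9
```

Call:
play_rows:
  plan:
    - [0,-0.15,0,0,0,0]
    - [0,-0.15,0,0,0,0]
    - [0,-0.15,0,0,0,0]
    - [0,-0.15,0,0,0,0]
    - [0,0,0,0,0,0]
    - [0,0,0,0,0,0]

```text
clock: 11.35
tool_pos: [0.4803, -0.1775, 0.0671]
orientation: [179.9, 0.1, -33.7]
force: [-4.5, -5.2, 7.1]
opening: 0.0005
gripper_force: 4.1
```

Call:
play_rows:
  plan:
    - [0,-0.1,0,0,0,0]
    - [0,-0.1,0,0,0,0]
    - [0,-0.1,0,0,0,0]
    - [0,0,0,0,0,0]
    - [0,0,0,0,0,0]

```text
clock: 11.77
tool_pos: [0.4819, -0.1751, 0.0671]
orientation: [179.9, 0.1, -33.7]
force: [-4.1, -5.2, 7.7]
opening: 0.0006
gripper_force: 4.2
```

Call:
play_rows:
  plan:
    - [0,-0.1,0,0,0,0]
    - [0,-0.1,0,0,0,0]
    - [0,0,0,0,0,0]
    - [0,0,0,0,0,0]

```text
clock: 12.1
tool_pos: [0.483, -0.1734, 0.0671]
orientation: [179.9, 0.1, -33.7]
force: [-3.5, -4.6, 8.0]
opening: 0.0006
gripper_force: 4.2
```

Call:
play_rows:
  plan:
    - [0,-0.1,0,0,0,0]
    - [0,-0.1,0,0,0,0]
    - [0,0,0,0,0,0]
    - [0,0,0,0,0,0]

```text
clock: 12.43
tool_pos: [0.484, -0.1718, 0.0671]
orientation: [179.9, 0.1, -33.7]
force: [-3.0, -4.2, 7.1]
opening: 0.0004
gripper_force: 4.2
```

```bash
python3 m.py 4|grep -v slicer; python3 -c "
import cv2
a=cv2.imread('pics/side4.png')[170:290,310:470];cv2.imwrite('pics/c4.png',cv2.resize(a,None,fx=5,fy=5,interpolation=2))"
```

```text
12.4333 [ 0.48404096 -0.17175681  0.06711801] [ 1.79890742e+02  5.81622823e-02 -3.36803282e+01] [-3.01574609 -4.17332432  7.13379172] 0.00038912428701891734
scene catch_tooth [0.5448, -0.0734, 0.0587] 0.97
scene catch_pad [0.4302, -0.2531, 0.0447] 0.71
scene holder_push [0.4909, -0.1533, 0.0721] 0.75
scene knob [0.4481, -0.0727, 0.1091] 0.81
side catch_tooth [0.5465, -0.0745, 0.057] 0.74
side catch_pad [0.4299, -0.2483, 0.0467] 0.8
side holder_push [0.4942, -0.1539, 0.0735] 0.84
side knob [0.4497, -0.0707, 0.1075] 0.79
wrist catch_tooth [0.5462, -0.0769, 0.0598] 0.97
wrist catch_pad [0.4303, -0.2548, 0.0493] 0.87
```

View pics/c4.png

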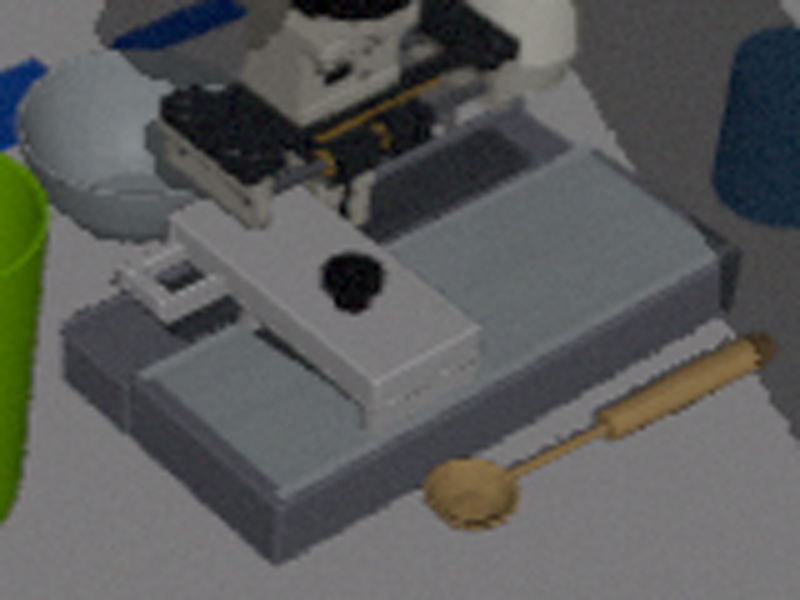

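The crop shows the holder over the blade slot, with its frame past the tooth region. The force shows no hard stop yet, so I push on in small steps.

Call:
play_rows:
  plan:
    - [0,-0.1,0,0,0,0]
    - [0,-0.1,0,0,0,0]
    - [0,0,0,0,0,0]
    - [0,0,0,0,0,0]

```text
clock: 13.67
tool_pos: [0.4842, -0.1713, 0.0671]
orientation: [179.8, 0.1, -33.7]
force: [-6.0, -14.2, 8.3]
opening: 0.0006
gripper_force: 10.0
```

Call:
play_rows:
  plan:
    - [0,-0.1,0,0,0,0]
    - [0,-0.1,0,0,0,0]
    - [0,0,0,0,0,0]
    - [0,0,0,0,0,0]

```text
clock: 14.0
tool_pos: [0.4843, -0.171, 0.0672]
orientation: [179.6, 0.1, -33.7]
force: [-8.0, -25.3, 10.6]
opening: 0.0003
gripper_force: 14.7
```

The force has risen sharply, so it is home against the stop. I ease the push off, then lift.

Call:
play_rows:
  plan:
    - [0,0.15,0,0,0,0]
    - [0,0.1,0,0,0,0]
    - [0,0,0,0,0,0]
    - [0,0,-0.3,0,0,0]
    - [0,0,-0.3,0,0,0]
    - [0,0,-0.3,0,0,0]
    - [0,0,-0.3,0,0,0]
    - [0,0,-0.3,0,0,0]
    - [0,0.2,-0.3,0,0,0]
    - [0,0.4,-0.5,0,0,0]
    - [0,0.5,-1,0,0,0]
    - [0,0,-1.5,0,0,0]
    - [0,0,-1.5,0,0,0]
    - [0,0,-1.5,0,0,0]
    - [0,0,-1.5,0,0,0]
    - [0,0,-1.5,0,0,0]
    - [0,0,-1.5,0,0,0]
    - [0,0,0,0,0,0]
    - [0,0,0,0,0,0]

```text
clock: 15.58
tool_pos: [0.4802, -0.1789, 0.1915]
orientation: [-179.9, -0.1, -33.7]
force: [0.4, 0.3, -0.9]
opening: 0.0005
gripper_force: 0.0
```

```bash
python3 m.py 5|grep -v slicer; python3 -c "
import cv2
a=cv2.imread('pics/side5.png')[170:290,310:470];cv2.imwrite('pics/c5.png',cv2.resize(a,None,fx=5,fy=5,interpolation=2))"
```

```text
15.5833 [ 0.48019032 -0.17893824  0.19149409] [-1.79905406e+02 -1.27036693e-01 -3.36858518e+01] [ 0.37159123  0.26742456 -0.88605125] 0.0005106311048908374
scene catch_tooth [0.5492, -0.0775, 0.0702] 0.66
scene catch_pad [0.428, -0.2522, 0.0573] 0.79
scene holder_push [0.495, -0.1544, 0.0726] 0.74
scene knob [0.4474, -0.0705, 0.1097] 0.56
side catch_tooth [0.3128, -0.1018, 0.0006] 0.7
side catch_pad [0.4309, -0.2531, 0.0588] 0.67
side holder_push [0.492, -0.1568, 0.0729] 0.56
side knob [0.448, -0.0699, 0.1085] 0.87
wrist catch_tooth [0.5478, -0.0766, 0.0704] 0.55
wrist catch_pad [0.4289, -0.2545, 0.0635] 0.85
wrist holder_push [0.491, -0.1504, 0.0747] 0.97
```

View pics/c5.png

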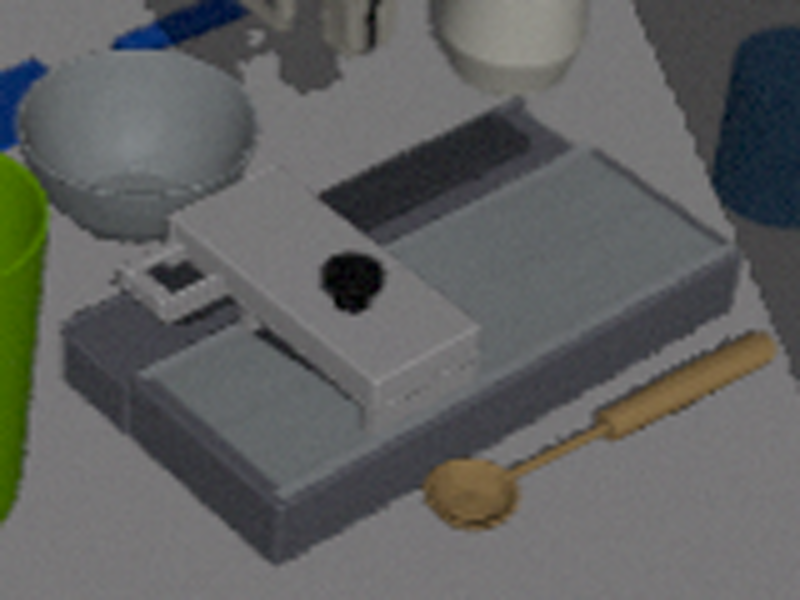

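View pics/wrist5.png

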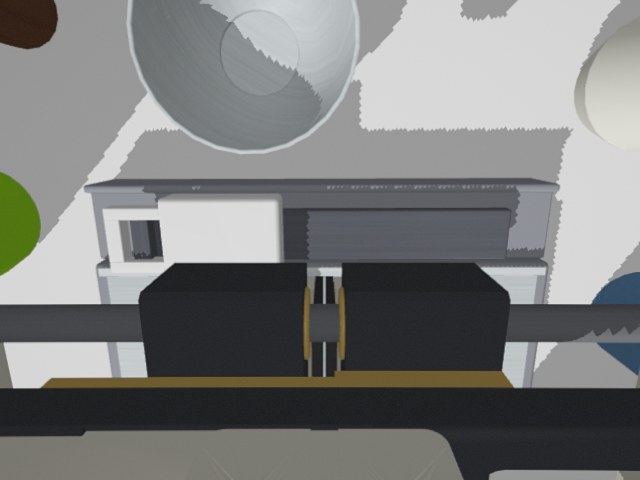

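The crop shows the holder home, with the cross bar at (150,285). The tooth stands inside its frame (wrist view, about (143,238)) at z≈0.070, so the catch is fully up. The bowl and other items have not moved, and the robot is clear.

```bash
python3 -c "
from plant import *
print(close_job())"
```

```text
the job is handed in; nothing more can be done
None
```

The holder is pushed home over the blade, the catch has sprung back up behind its cross bar, the knob and the bystanders were left alone, and the job is handed in (no verdict was returned).

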